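# Demagnetise a bearing ball on its tray

### The job

Switch the bench demagnetiser on by pressing its three keys fully down one at a time in this order: the round key, the square key, then the narrow bar key. Then pick up the tray that has the steel ball by its wooden grip and carry it to the demagnetiser without letting the ball leave its pocket, and finish while holding the tray still and level in the gripper, about 10 cm above the steel plate with the ball over the middle of the plate; do not put it down. Leave the empty tray and everything else on the bench where it is.

Things in the scene. Friction and masses are not known exactly. Their poses are not given: they have to be found in the camera images.
- demag: bench demagnetiser, fixed: grey block 170 (x) x 200 (y) x 72 mm high, steel pole plate on top; a key ledge 35 mm high along its front, from x = -85 to -175 mm, full width. Three keys in a row on the ledge at x = -132 mm, y = -60, 0, +60 mm; which key is where varies. Origin on the bench under the block's centre, z up, x away from the ledge.
- plate_center (a point): centre of the top face of the demagnetiser's steel pole plate, which is 130 (x) x 150 (y) x 8 mm; 80 mm above the bench
- tray: the ball tray, loose, 0.12 to 0.24 kg: black plastic plate 150 (x) x 90 (y) x 6 mm with an upright wooden grip tab at x = -50 mm and a round ball pocket at x = +30 mm. Origin at the centre of the underside, z up, x from the tab towards the pocket. An identical tray without a ball also lies on the bench.
- tray_grip (a point): middle of the top edge of the ball tray's grip tab, 70 mm above the tray's underside; the tab is 14 mm thick (tray's x) and 36 mm wide (tray's y)
- tray_pocket (a point): centre of the pocket's floor in the ball tray, 6 mm above the tray's underside; the floor is flat, 40 mm inside diameter, with a raised rim 5 mm wide and only 4 mm high
- ball_center (a point): centre of the loose steel ball, 22 mm diameter, 44 g, free to roll inside the pocket of the ball tray
- key_round (a joint): spring key on the ledge at the front of the demagnetiser; round cap, 26 mm diameter; 0 up, 0.006 m fully down; needs 1.5 N to start moving and 5 N to go fully down; springs back by itself
- key_round_top (a point): centre of the top of the key with the round cap, 26 mm diameter (black, in a 52 x 44 x 12 mm aluminium housing); 57 mm above the bench when up
- key_square (a joint): spring key on the ledge at the front of the demagnetiser; square cap, 24 x 24 mm; 0 up, 0.006 m fully down; needs 1.5 N to start moving and 5 N to go fully down; springs back by itself
- key_square_top (a point): centre of the top of the key with the square cap, 24 x 24 mm (black, in a 52 x 44 x 12 mm aluminium housing); 57 mm above the bench when up
- key_bar (a joint): spring key on the ledge at the front of the demagnetiser; narrow bar cap, 40 mm (demagnetiser's x) x 13 mm; 0 up, 0.006 m fully down; needs 1.5 N to start moving and 5 N to go fully down; springs back by itself
- key_bar_top (a point): centre of the top of the key with the narrow bar cap, 40 mm (demagnetiser's x) x 13 mm (black, in a 52 x 44 x 12 mm aluminium housing); 57 mm above the bench when up
- spare_tray: bystander: an empty tray of the same make as the ball tray, loose; origin at the centre of its underside
- wing_frame: bystander: light wooden wing section 96 x 220 x 20 mm, loose; origin at the centre of its underside
- glue_bottle: bystander: white bottle, 46 mm diameter, 130 mm tall; origin at the centre of its underside
- pin_jar: bystander: glass jar, 52 mm diameter, 60 mm tall; origin at the centre of its underside
- sanding_block: bystander: cork block 100 x 55 x 35 mm; origin at the centre of its underside
- screwdriver: bystander: screwdriver about 160 mm long, lying along its x; origin at the underside
- pine_block: bystander: pine block 110 x 40 x 30 mm; origin at the centre of its underside

How it is judged:
By the outcome, as a careful person would: the job done as asked, in the order asked, and still so for the second after the job is handed in, while the arm keeps its last pose, push and grip.
It also fails if it takes over 70 s, if anything falls off the work surface, if the arm or the gripper's body presses on something with over 40 N, if the wrist force passes 120 N, or if a joint passes its speed limit or range.

### The arm

A 7-joint arm with a two-finger parallel gripper is mounted at the origin on the work surface. World frame = base frame: x ahead of the robot, y to its left, z up, the work surface at z = 0. Lengths are in m, angles in rad, forces in N, time in s.
With the tool pointing down it reaches from about 0.4 to 0.85 m from the base axis. Payload 6.9 kg.
Tool frame: the origin (TCP) lies midway between the tips of the shut fingers; the grasp point (between the pads) lies behind it (ctrl.pinch_z is the z of the grasp point in the tool frame, in m); z points along the fingers, y is the line along which they close (so a half turn about z gives the same grasp; the last joint's range is limited). The gripper opens to 85 mm and grips with 20 to 120 N. Pads are 22 mm wide; open, the fingers measure 114 mm over their backs; the gripper's body (76 mm by 85 mm) begins 54 mm behind the grasp point. The pads swing forward as they close: fully open they stand 13 mm farther back than shut.
Start: joints at [1.454, 0.507, -0.238, 1.5, 0.126, 1.149, -0.155], TCP at [0.137, -0.61, 0.231] pointing down, gripper open.
Joint ranges: [-3.08, 3.08], [-0.24, 2.05], [-1.43, 1.35], [0, 2.5], [-1.52, 4.66], [0.17, 1.96], [-2.89, 2.89]. Speed limits (rad/s): [2.39, 2.39, 3.14, 3.14, 3.14, 3.14, 3.14].

### API

Orientations are given as a unit quaternion [w, x, y, z].
In Python, from station import ctrl, get_state, vision, ticket, models gives the robot as it stands. Calls block until the motion is done:
- ctrl.movep(position, orientation): joint-space move of the TCP to a pose.
- ctrl.movel(position, frame=None, max_speed=0.15): straight line of the TCP; frame=None keeps the orientation; max_speed is the mean speed in m/s.
- ctrl.set_joints(angles): joint-space move.
- ctrl.ungrasp() and ctrl.close_gripper(force=None): open the fingers fully, or close them until they stop; force is the grip in N (None keeps the last).
- ctrl.pause(seconds).
- ctrl.ik(position, orientation): joint angles nearest the present ones, or None.
- get_state(): the state.
- vision.grab_frame(name): name is "side" or "top" or "wrist"; returns (picture, depth): 400x640x3 uint8, blue, green, red; 400x640 float32, m along the optical axis (not along the pixel's ray), 0 where there is no reading.
- vision.camera_info(name): a dict with "mtx" (3x3 intrinsics, pixels), "R" (3x3) and "t" (3): a world point X has camera coordinates R X + t; the wrist camera has in their place "hand_eye" (4x4, takes a point from camera to tool coordinates, whose origin is the TCP and whose axes are the flange's). Camera axes: x right, y down, z forward; pixel columns grow to the right and rows downward; lengths in m; the calibration is good to about 2 mm. A picture is of the moment at which its call begins: read the wrist's pose just before it. camera_info takes no time and is no camera call.
A pose or a line that the arm cannot do raises ctrl.Unreachable and nothing moves.
- ticket.close_job(): hands the job in; it is judged then, once.
Trained networks look in the newest picture that a camera, given by its name, has taken for a name from the list of things; names that differ only in an ending like _2 or _b are one class to them, and where a whole thing is asked for, a point or a joint stands for the part that bears it (a point fixed in the world has none). Each returns a list of dicts, best first, with "p" (0 to 1); they miss things now and then, are a little off and sometimes report something else, mostly with a low value. They report only what shows in the picture. A call takes as long as a camera call.
- models.recognise(camera, target): "point" ([column, row] in pixels, amid what is visible of it).
- models.masks_of(camera, target): "mask" (400x640 bool, what is visible of it) and "point" ([column, row] in pixels, amid what is visible of it).
The state is a dict: "time": time; "qpos": joint angles; "qd": joint speeds; "tau": joint torques, N m; "tcp_pos": TCP position; "eef_rot": TCP orientation; "contact_force": force on the tool from outside, world axes, zero at the start; "wrist_torque": the same for the moment, N m; "width": finger opening in m; "gripper_force": force on a finger pad.
Only numpy, scipy, OpenCV 4.12 (cv2) and the standard library are available. Lean on these libraries where they do the work, as an engineer would, in place of code of your own. Each camera call takes 0.05 s, during which the arm holds its last target. There are 200 camera calls.

## Working session

There is one attempt and no reset: what is moved stays moved. The work goes in short steps, each a Python script; the robot and the scene stay as the last script left them, time stands still between calls to the robot, and variables do not carry over. Pictures are saved under pics/ and viewed, at most 10 in all, crops included, and the job is handed in when it is done.

```bash
mkdir -p pics; ls; cat > h.py <<'E'
import numpy as np, cv2
from scipy.spatial.transform import Rotation as Rot
from station import ctrl, get_state, vision, ticket, models
def cam(name):
    """R,t world->cam, K"""
    i=vision.camera_info(name); K=np.array(i["mtx"])
    if "hand_eye" in i:
        s=get_state(); q=np.array(s["eef_rot"]); T=np.eye(4)
        T[:3,:3]=Rot.from_quat(q[[1,2,3,0]]).as_matrix(); T[:3,3]=s["tcp_pos"]
        W=np.linalg.inv(T@np.array(i["hand_eye"])); return K,W[:3,:3],W[:3,3]
    return K,np.array(i["R"]),np.array(i["t"])
def cloud(depth,K,R,t):
    v,u=np.indices(depth.shape); 
    P=np.stack([(u-K[0,2])/K[0,0]*depth,(v-K[1,2])/K[1,1]*depth,depth],-1)
    W=(P-t)@R; W[depth<=0]=np.nan; return W
def ray(px,z,K,R,t):
    d=R.T@np.linalg.solve(K,[px[0],px[1],1.]); c=-R.T@t
    return c+d*(z-c[2])/d[2]
def down(yaw): # tool z down, tool y at world angle: tool x = (cos yaw, sin yaw)
    q=(Rot.from_euler('z',yaw)*Rot.from_euler('x',np.pi)).as_quat(); return [q[3],q[0],q[1],q[2]]
E
python3 - <<'E'
from h import *
s=get_state(); print(s["time"],s["tcp_pos"],s["eef_rot"],s["contact_force"],ctrl.pinch_z)
for n in ["side","top"]:
    C=cam(n); im,d=vision.grab_frame(n); cv2.imwrite(f"pics/{n}0.png",im); np.save(n+"0.npy",d); W=cloud(d,*C)
    print(n,"campos",-C[1].T@C[2])
    for k in ["demag","plate_center","key_round_top","key_square_top","key_bar_top","tray","tray_grip","tray_pocket","ball_center"]:
        for r in models.recognise(n,k)[:3]:
            u,v=np.round(r["point"]).astype(int); print(k,round(r["p"],2),(u,v),np.round(W[v,u],3))
E
```

```text
pics
0.0 [ 0.13730522 -0.60919461  0.23042026] [-9.12588483e-04  9.93854869e-01  1.10687190e-01 -1.08715625e-04] [ 0.13335621 -0.66853146 -0.37192361] -0.0187
side campos [0.35002342 0.69219149 0.96250777]
demag 0.88 (np.int64(306), np.int64(272)) [0.549 0.197 0.08 ]
demag 0.29 (np.int64(276), np.int64(198)) [ 0.716 -0.023  0.068]
plate_center 0.78 (np.int64(305), np.int64(271)) [0.552 0.196 0.082]
key_round_top 0.53 (np.int64(345), np.int64(274)) [0.457 0.16  0.056]
key_round_top 0.52 (np.int64(338), np.int64(294)) [0.459 0.221 0.057]
key_square_top 0.42 (np.int64(351), np.int64(254)) [0.457 0.099 0.059]
key_bar_top 0.56 (np.int64(342), np.int64(277)) [0.463 0.167 0.05 ]
tray 0.97 (np.int64(368), np.int64(158)) [ 0.504 -0.335  0.005]
tray_grip 0.65 (np.int64(370), np.int64(160)) [ 0.494 -0.322  0.011]
tray_pocket 0.62 (np.int64(372), np.int64(160)) [ 0.488 -0.326  0.008]
tray_pocket 0.19 (np.int64(295), np.int64(179)) [ 0.695 -0.13   0.049]
ball_center 0.26 (np.int64(306), np.int64(272)) [0.549 0.197 0.08 ]
top campos [ 0.2924404  -0.02210237  1.47099141]
demag 0.7 (np.int64(260), n
[... 308 characters left out ...]
 0.055]
key_square_top 0.51 (np.int64(356), np.int64(230)) [ 0.495 -0.134  0.005]
key_square_top 0.48 (np.int64(278), np.int64(245)) [0.449 0.099 0.055]
key_square_top 0.22 (np.int64(418), np.int64(230)) [ 0.492 -0.323  0.003]
key_bar_top 0.41 (np.int64(259), np.int64(242)) [0.458 0.154 0.058]
tray 0.62 (np.int64(417), np.int64(230)) [ 0.491 -0.319  0.007]
tray 0.33 (np.int64(360), np.int64(163)) [ 0.69  -0.149  0.062]
tray_grip 0.64 (np.int64(420), np.int64(229)) [ 0.495 -0.329  0.003]
tray_pocket 0.7 (np.int64(421), np.int64(227)) [ 0.5   -0.331  0.01 ]
tray_pocket 0.31 (np.int64(260), np.int64(207)) [0.558 0.149 0.081]
ball_center 0.61 (np.int64(413), np.int64(215)) [ 0.535 -0.307  0.021]
```

View pics/top0.png

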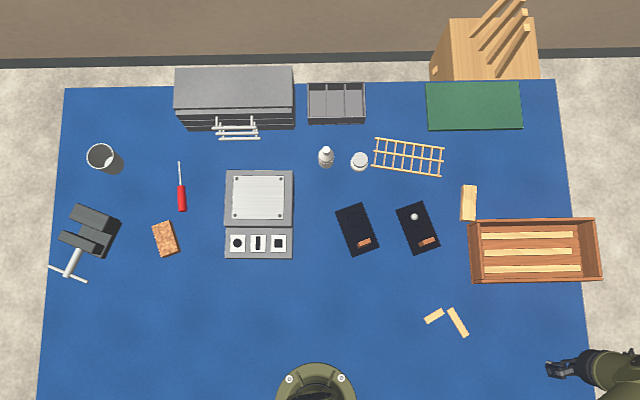

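View pics/side0.png

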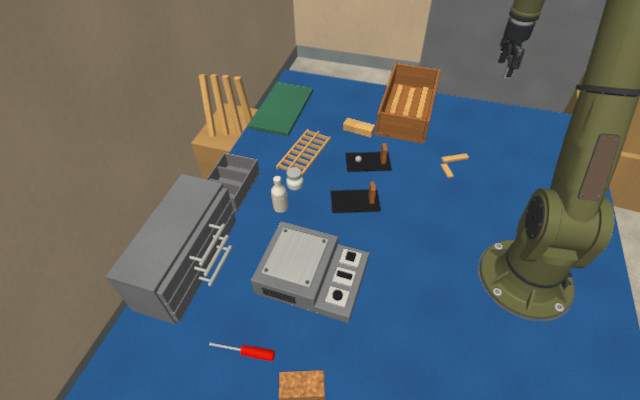

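Top view: the keys are round (237,243), bar (258,243) and square (279,243). The ball tray has its ball at (414,216) and tab at (428,242). The spare tray is at (357,230). The side view agrees.

```bash
cat > geo.py <<'E'
from h import *
def rect(P,lo,hi,xr,yr,lab):
    m=(P[...,2]>lo)&(P[...,2]<hi)&(P[...,0]>xr[0])&(P[...,0]<xr[1])&(P[...,1]>yr[0])&(P[...,1]<yr[1])
    Q=P[m]; r=cv2.minAreaRect((Q[:,:2]*1000).astype(np.float32)); print(lab,len(Q),np.round(r,1).tolist() if 0 else r,"zmed",np.round(np.median(Q[:,2]),4))
E
python3 - <<'E'
from geo import *
for n in ["top","side"]:
    C=cam(n); W=cloud(np.load(n+"0.npy"),*C); im=cv2.imread(f"pics/{n}0.png")
    rect(W,.065,.09,(.48,.72),(.02,.3),n+" block")
    rect(W,.05,.063,(.42,.48),(.05,.27),n+" caps")
    W2=W.copy(); W2[im.max(2)>60]=np.nan
    rect(W2,-.005,.03,(.4,.62),(-.42,-.235),n+" tray")
    rect(W,.03,.08,(.4,.52),(-.42,-.3),n+" tab")
    rect(W,.014,.034,(.5,.58),(-.36,-.26),n+" ball")
C=cam("top")
for k,p,z in [("round",(237,243),.057),("bar",(258,243),.057),("sq",(279,243),.057),("ball",(414,216),.017)]: print(k,ray(p,z,*C))
ctrl.close_gripper()
yaw=0.
for p in ([.3,-.45,.33],[.40,.157,.30]):
    for yaw in (0,np.pi,):
        print(yaw,ctrl.ik(p,down(yaw)))
print(vision.camera_info("wrist")["hand_eye"],get_state()["qpos"],get_state()["time"])
E
```

```text
top block 3792 ((588.8154907226562, 155.31887817382812), (200.37220764160156, 170.57334899902344), 88.38982391357422) zmed 0.0768
top caps 266 ((456.428955078125, 157.3068084716797), (161.5323028564453, 47.09071350097656), 88.91063690185547) zmed 0.0549
top tray 1202 ((498.779052734375, -320.91583251953125), (147.6171875, 88.32282257080078), 19.114870071411133) zmed 0.0063
top tab 80 ((451.662353515625, -338.0582275390625), (13.84485912322998, 35.67454147338867), 18.611282348632812) zmed 0.0688
top ball 55 ((529.2120361328125, -302.2047424316406), (66.7452392578125, 43.27523422241211), 81.6184310913086) zmed 0.0225
side block 4300 ((591.6996459960938, 157.82557678222656), (201.36944580078125, 170.49667358398438), 88.66899108886719) zmed 0.0793
side caps 328 ((457.7484436035156, 161.14553833007812), (159.45611572265625, 45.304229736328125), 89.49685668945312) zmed 0.0568
side tray 653 ((501.41510009765625, -317.7095031738281), (145.63819885253906, 92.756103515625), 18.397314071655273) zmed 0.0077
side tab 86 ((455.6541748046875, -335.1310729980469), (14.010870933532715, 39.32965469360
[... 375 characters left out ...]
  0.07418003  1.29538009
 -0.71227957]
3.141592653589793 [ 1.60063805  0.43694167 -1.03546137  1.53958366  0.37958924  1.38218931
  2.10558665]
0 [ 0.59917714  0.37176411 -1.41860069  1.84468611  0.38658501  1.26083492
 -2.50278379]
3.141592653589793 [ 0.51550349  0.28447451 -1.22273458  1.84515506  0.28575727  1.21089184
  0.77382075]
[[ 1.69764982e-04 -9.44847408e-01 -3.27510835e-01  8.41148157e-02]
 [ 9.99998825e-01  6.59308831e-04 -1.38371439e-03 -8.34099707e-04]
 [ 1.52332974e-03 -3.27510216e-01  9.44846410e-01 -1.40826643e-01]
 [ 0.00000000e+00  0.00000000e+00  0.00000000e+00  1.00000000e+00]] [ 1.45450422  0.50748337 -0.23760127  1.50021227  0.12568993  1.14889547
 -0.15479044] 1.7667
```

```bash
cat >> h.py <<'E'
def press(p,q):
    ctrl.movep([p[0],p[1],.085],q); f0=get_state()["contact_force"][2]
    ctrl.movel([p[0],p[1],.062],max_speed=.08)
    z=.062
    while z>.045:
        z-=.0015; ctrl.movel([p[0],p[1],z],max_speed=.05); s=get_state(); f=s["contact_force"][2]-f0
        if abs(f)>9: break
    ctrl.pause(.2); s=get_state(); print("press z",s["tcp_pos"],"f",s["contact_force"]-np.array([0,0,f0]),"t",s["time"])
    ctrl.movel([p[0],p[1],.085],max_speed=.08)
E
python3 - <<'E'
from h import *
q=list(get_state()["qpos"]); q[0]=-.4; ctrl.set_joints(q)
s=get_state(); print(s["tcp_pos"],s["time"])
c=[.458,.1585,.13]; best=[]
for y in (0,np.pi/2,np.pi,-np.pi/2):
    j=ctrl.ik(c,down(y))
    if j is not None: best.append((np.abs(np.array(j)-s["qpos"]).max(),y,j))
best.sort(key=lambda b:b[0]); print(best[0]); yaw=best[0][1]
ctrl.movep([.44,.1585,.2],down(yaw))
C=cam("wrist"); im,d=vision.grab_frame("wrist"); cv2.imwrite("pics/w1.png",im); np.save("w1.npy",d)
for k in ["key_round_top","key_square_top","key_bar_top"]:
    for r in models.recognise("wrist",k)[:2]: print(k,r["p"],r["point"],ray(r["point"],.057,*C))
E
```

```text
[0.54737278 0.30166361 0.2312601 ] 5.25
(np.float64(0.5030847007911925), 1.5707963267948966, array([-0.30357442,  0.4093924 , -0.11171286,  2.00326617,  0.06642008,
        0.73230988, -0.45554768]))
key_round_top 0.78 [348.7, 109.4] [0.4615484  0.22140483 0.057     ]
key_square_top 0.75 [579.6, 364.0] [ 0.70296134 -0.03010329  0.057     ]
key_square_top 0.6 [339.8, 242.9] [0.45658352 0.10584312 0.057     ]
key_bar_top 0.86 [341.4, 183.3] [0.45696338 0.16109527 0.057     ]
```

View pics/w1.png

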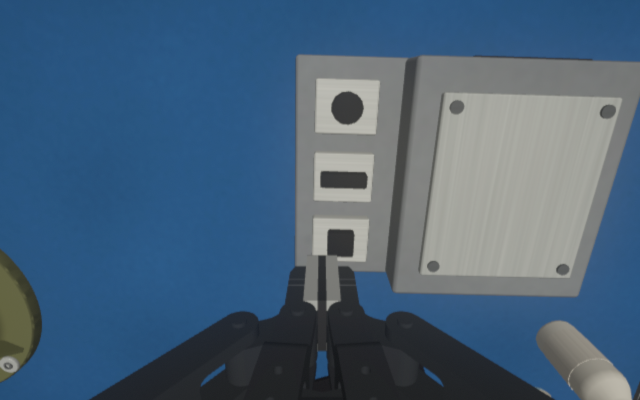

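The wrist view shows round at (347,108), bar at (344,180) and square at (341,243), the last partly hidden by the fingers. That matches the fitted poses to within a few mm, so I'll press.

```bash
python3 - <<'E'
from h import *
q=down(np.pi/2)
for p in ((.460,.220),(.4575,.100),(.4585,.160)): press(p,q)
E
```

```text
press z [0.46010933 0.22004622 0.050933  ] f [-2.63034889 -1.28219595 15.05688126] t 9.4417
press z [0.45765798 0.10002281 0.05090137] f [-2.94731357 -1.24842917 16.79920308] t 13.2167
press z [0.45862629 0.16006284 0.05089258] f [-2.18804295 -1.01120566 16.20605923] t 16.8
```

```bash
python3 - <<'E'
from geo import *
q=down(np.radians(109))
s=get_state(); p=s["tcp_pos"]
ctrl.movel([p[0],p[1],.2],max_speed=.15); ctrl.ungrasp()
print(ctrl.ik([.454,-.337,.17],q))
ctrl.movep([.454,-.337,.17],q)
s=get_state(); print(s["qpos"],s["tcp_pos"],s["time"])
C=cam("wrist"); im,d=vision.grab_frame("wrist"); cv2.imwrite("pics/w2.png",im)
W=cloud(d,*C)
rect(W,.058,.08,(.41,.50),(-.39,-.29),"tab")
W2=W.copy(); W2[im.max(2)>60]=np.nan
rect(W2,-.005,.03,(.4,.62),(-.42,-.24),"tray")
rect(W,.018,.034,(.5,.58),(-.35,-.27),"ball")
for k in ["tray_grip","ball_center"]:
    for r in models.recognise("wrist",k)[:2]: print(k,r["p"],r["point"],ray(r["point"],.07 if k=="tray_grip" else .017,*C))
E
```

```text
[ 5.96534606e-01  4.67403020e-01 -1.86755331e-03  1.75168223e+00
  1.05562943e-03  9.22508369e-01  9.25842509e-01]
[ 5.95277342e-01  4.67217709e-01 -3.21003227e-03  1.75183201e+00
  7.72952910e-04  9.22547565e-01  9.25264337e-01] [ 0.4548175  -0.33572637  0.17004823] 20.9
tab 950 ((453.5362854003906, -335.0525817871094), (14.027124404907227, 35.914222717285156), 18.595252990722656) zmed 0.0679
tray 5655 ((506.9573059082031, -317.38836669921875), (95.45005798339844, 72.91082763671875), 24.561296463012695) zmed 0.0043
ball 444 ((532.3600463867188, -308.038818359375), (20.30911636352539, 19.167680740356445), 74.89378356933594) zmed 0.0232
tray_grip 0.68 [374.7, 172.2] [ 0.48236863 -0.30161817  0.07      ]
ball_center 0.98 [414.7, 183.0] [ 0.53106282 -0.30942186  0.017     ]
ball_center 0.67 [371.8, 174.3] [ 0.49298435 -0.31436374  0.017     ]
```

View pics/w2.png

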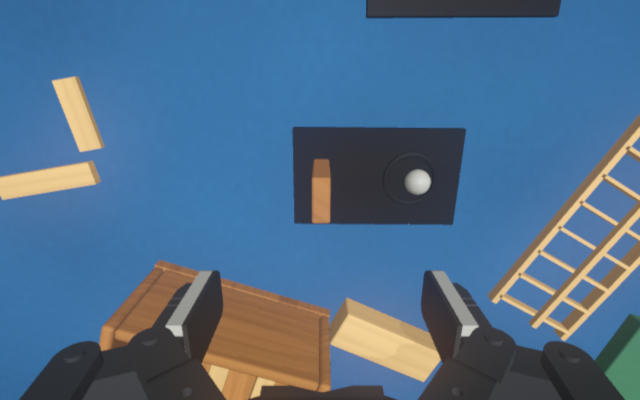

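The tab is at (320,190) and the ball sits in its pocket at (418,182). The tab measures 14 x 36 mm centred at (0.4536, -0.335), so I'll grasp across its thickness.

```bash
python3 - <<'E'
from geo import *
q=down(np.radians(108.7)); x,y=.4537,-.3351
ctrl.movep([x,y,.12],q)
ctrl.movel([x,y,.026],max_speed=.1)
ctrl.close_gripper(60); s=get_state(); print(s["width"],s["gripper_force"],s["time"],s["contact_force"])
ctrl.movel([x,y,.041],max_speed=.03); ctrl.pause(.2)
s=get_state(); print(s["width"],s["tcp_pos"],s["contact_force"],s["wrist_torque"],s["time"])
C=cam("wrist"); im,d=vision.grab_frame("wrist"); cv2.imwrite("pics/w3.png",im)
E
```

```text
0.013236542467144168 58.905953764915466 23.1083 [0.4550512  0.10460683 1.90663367]
0.013369847166375397 [ 0.45360785 -0.33499325  0.04082461] [-0.22259489 -0.67971741 -3.01474072] [-0.02700445  0.08009072  0.03122429] 23.9583
```

View pics/w3.png

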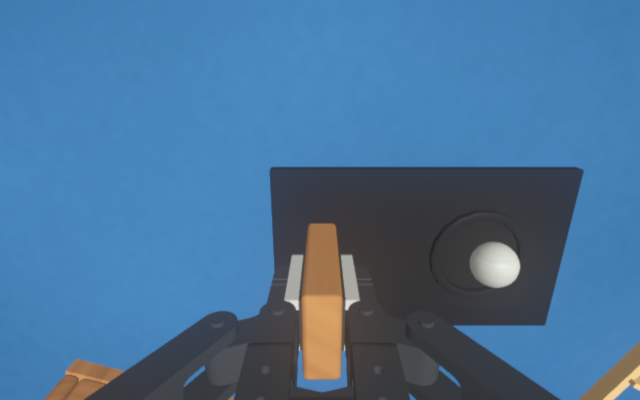

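Tray held, ball resting in the pocket at (495,265). Carrying it slowly.

```bash
python3 - <<'E'
from geo import *
def tip(x): return [f(x) for f in (float,)][0]
s=get_state(); p=s["tcp_pos"]
ctrl.movel([p[0],p[1],.198],max_speed=.06)
ctrl.movel([.5135,.1305,.198],max_speed=.1); ctrl.pause(.8)
s=get_state(); print(s["tcp_pos"],s["width"],s["contact_force"],s["time"])
C=cam("wrist"); im,d=vision.grab_frame("wrist"); cv2.imwrite("pics/w4.png",im); W=cloud(d,*C)
m=(np.abs(W[...,2]-.178)<.03)&(im.max(2)<60)&(np.indices(d.shape)[0]<330)&(np.indices(d.shape)[1]>385)
Q=W[m]; Q=Q[~np.isnan(Q).any(1)]
A=np.c_[Q[:,:2]-Q[:,:2].mean(0),np.ones(len(Q))]; c=np.linalg.lstsq(A,Q[:,2],rcond=None)[0]; print("tray plane slope,z",c,len(Q))
for r in models.recognise("wrist","ball_center")[:1]: print(r,ray(r["point"],.189,*C))
im,d=vision.grab_frame("side"); cv2.imwrite("pics/s4.png",im)
E
```

```text
[0.51346706 0.1305056  0.19799062] 0.01302483283481445 [-0.89382789 -1.08087069 -1.9346613 ] 32.4167
tray plane slope,z [-0.00259433  0.00406739  0.17632497] 20163
{'point': [494.7, 266.0], 'p': 0.67} [0.59195545 0.15735798 0.189     ]
```

View pics/w4.png

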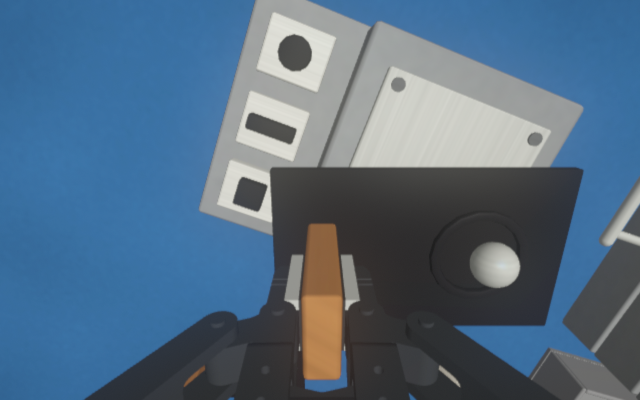

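View pics/s4.png

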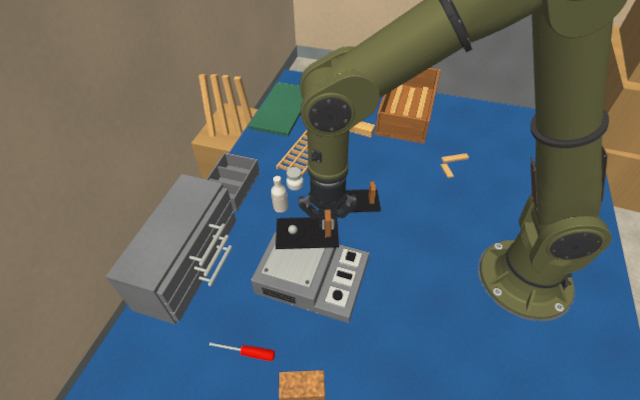

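The ball is in its pocket at (495,266) in the wrist view, measured at (0.592, 0.157) against the plate centre (0.590, 0.156). The tray is level to 0.3° and about 9–10 cm above the plate. The side view shows the other things where they were.

```bash
python3 -c "
from station import ticket; print(ticket.close_job())"
```

```text
the job is handed in; nothing more can be done
None
```

I pressed the round, square and bar keys fully down in that order and handed the job in with the ball tray held still and level, its underside about 9 cm and the ball about 11 cm above the steel plate, and the ball in its pocket within a few mm of the plate's middle; no result came back.

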